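# Roll the glass column into its vee cradle and clamp it

## Task

Roll the glass column along the two rails into the vee cradle of the white station, pushing it lightly: the glass must never be squeezed or pushed hard. Take the fingers away and let the column settle and centre itself in the vees, then push the red knob down gently until the clamp's springy foot holds the column by itself, firmly, at about 7 newtons and never more than 13 - leaving everything else on the bench where it is.

Things in the scene. Friction and masses are not known exactly. Their poses are not given: they have to be found in the camera images.
- station: white base plate, 255 x 230 x 12 mm, fixed, carrying two rails, two vee blocks and a clamp. Origin at its underside, on the bench. x: rolling direction, rails to vees; y: along the vees. Aluminium rails, 30 mm wide, at y = -75 and +75 mm, tops at z = 55 mm, x = -107 mm (12 mm high end stops) to 27 mm; between them 120 mm of free width down to the plate's top at z = 12 mm
- lip_mid (a point): middle of the crest line of the keeper lip, at station x = 27, y = 0, z = 56.5 mm: a dark round bar across each rail's end, 1.5 mm proud of the rail (nothing between the rails). It keeps the column from rolling into the vees; pushed over it, the column drops in by itself
- vee_mid (a point): where the column's centre lies when settled in the vees: station x = 55, y = 0, z = 63 mm (column top then at 83 mm). Two blue 90-degree vee blocks at station y = -75 and +75 mm, bottom line at z = 35 mm, front flanks up to the rails' height, rear flanks up to z = 77 mm. The column may lie up to 20 mm off-centre along y
- column_center (a point): glass column: round tube, 40 mm thick, 220 mm long, blue ends, smooth (friction 0.2 to 0.3), 0.3 to 0.65 kg. Point: its centre, on the axis; x runs along the column, y and z turn as it rolls. Starts lying across the rails, axis at z = 75 mm, roughly along station y. It rolls at under 2 N; the lip takes about 2 to 6 N sideways. More than 15 N from the robot breaks it, so it cannot be gripped
- column: the same glass column; origin at the same centre point, same axes
- clamp: clamp: red knob, 40 mm across, 22 mm thick, on an upright steel spindle over the vee block at station y = +75 mm. Point: centre of the knob's flat top. It slides straight down, up to 58 mm from its top position (knob top 256 mm above the bench; starts 0 to 6 mm lower) and stays where left. Friction: about 9 N to push it down in free run; it holds spring forces up to 10 N
- foot_nominal (a point): 134 mm below the knob's top: where the underside of the clamp's black rubber foot (24 mm across) would be at middle setting. Its screw is set up to 7 mm higher or lower each time, not reported: feel for it. The foot sits on a spring, 3 N per mm, 10 mm travel: once it meets the column the push rises 3 N per mm over the friction, and that rise stays as clamping force
- bracket_mid (a point): middle of the clamp's fixed aluminium arm, an obstacle: 100 x 34 x 18 mm, long along station x, at station x = 83, y = 75, z = 159 mm, held by a post at x = 122 mm. Above the vees the space at station y below 55 mm is free
- bottle: loose bystander, leave it alone. white bottle with blue cap, 54 mm across, 130 mm high, origin under its centre, upright
- jar: loose bystander, leave it alone. small amber jar, 40 mm across, 55 mm high, origin under its centre
- fitting: loose bystander, leave it alone. blue plastic ring, 40 mm across, 18 mm high, lying flat, origin under its centre
- wrench: loose bystander, leave it alone. steel wrench, 150 mm long, lying flat
- tipbox: loose bystander, leave it alone. green box, 85 x 120 x 50 mm, origin under its centre
- dropper: loose bystander, leave it alone. white dropper bottle with red cap, 28 mm across, 70 mm high, origin under its centre
There are look-alikes about, which are no part of the job. Of the things that look like the column, the smallest one is meant.

How it is judged (in metres and radians):
On the way, in this order (a step that is already met when the one before it is completed fails the run):
1. the column has rolled at least a fifth of a turn on the rails (angle between column_center's own z axis and vertical above 1.2 rad and height (world z) of column_center below 0.09 m and x of column_center in the frame of station below 0.04 m).
2. the column has settled centred in both vees, touched by neither robot nor clamp (x of column_center in the frame of station between 0.0525 and 0.0575 m and y of column_center in the frame of station between -0.02 and 0.02 m and z of column_center in the frame of station between 0.0605 and 0.0655 m and angle between the x axis of column_center and the y axis of station, either way round below 0.04 rad and linear speed of column below 0.01 m/s and angular speed of column below 0.2 rad/s and contact force between each of the arm, the fingers and column below 0.05 N and contact force between clamp and column below 0.1 N), for 0.4 s.
3. the clamp's foot is pressed on the column with 4 N or more (x of column_center in the frame of station between 0.0525 and 0.0575 m and y of column_center in the frame of station between -0.02 and 0.02 m and z of column_center in the frame of station between 0.0605 and 0.0655 m and angle between the x axis of column_center and the y axis of station, either way round below 0.04 rad and linear speed of column below 0.01 m/s and angular speed of column below 0.2 rad/s and contact force between clamp and column above 4 N), for 0.2 s.
At the end, for the whole second after the job is handed in: The column lies at rest in both vees, axis within 2.5 mm of the settled place, centred along the vees within 20 mm and in line with them within 0.04 rad; the clamp, let go, presses on it with 4 to 10.5 N; no bystander has moved more than 20 mm (all of step 3 and contact force between each of the arm, the fingers and column below 0.05 N and contact force between clamp and column below 10.5 N and distance of each of bottle, jar, fitting, wrench, tipbox, dropper from where it was at the start of the episode below 0.02 m); the robot touches nothing.
It fails at once if fingers or arm press on the glass column with more than 15 N (contact force between any of the fingers, the arm and column above 15 N).
It fails at once if the clamp presses on the column with more than 13 N (contact force between clamp and column above 13 N).
It fails at once if the column is lifted more than 15 mm off the rails (height (world z) of column_center above 0.09 m).
It fails at once if a bystander is moved more than 20 mm (distance of any of bottle, jar, fitting, wrench, tipbox, dropper from where it was at the start of the episode above 0.02 m).
It also fails if it takes over 51 s, if anything falls off the work surface, if the arm or the gripper's body presses on something with over 40 N, if the wrist force passes 120 N, or if a joint passes its speed limit or range.

## Robot

A 6-joint arm with a two-finger parallel gripper is mounted at the origin on the work surface. World frame = base frame: x ahead of the robot, y to its left, z up, the work surface at z = 0. Lengths are in mm, angles in degrees, forces in N, time in s.
With the tool pointing down it reaches from about 300 to 850 mm from the base axis. Payload 4.2 kg.
Tool frame: the origin (TCP) lies at the very end of the fingers, on their centre line; the grasp point (between the pads) lies 19 mm behind it (hold_point_z is the z of the grasp point in the tool frame, in mm); z points along the fingers, y is the direction in which the jaws open and shut (so a half turn about z gives the same grasp; the last joint's range is limited). The gripper opens to 91 mm and grips with 3 to 60 N. Pads are 32 mm wide; open, the fingers measure 118 mm over their backs; the gripper's body (76 mm by 178 mm) begins 60 mm behind the grasp point.
Start: joints at [-76.604, 18.312, 89.639, -0, 72.044, -1.146], TCP at [144.376, -556.596, 213.976] pointing down, gripper open.
Joint ranges: [-177.97, 177.97], [-48.28, 115.42], [12.27, 149.76], [-77.06, 257.06], [2.81, 150.46], [-146.56, 146.56]. Speed limits (degrees/s): [147.25, 147.25, 180, 180, 180, 180].

## Interface

Orientations are given as [roll, pitch, yaw] about the fixed x, y, z axes, in that order (R = Rz(yaw) Ry(pitch) Rx(roll)).
In Python, from workcell import state, grab_frame, job_done, hold_point_z gives the robot as it stands. The module is installed in compiled form; this text tells all that it offers.
- The arm moves only by the shell command python3 -m creep 'ROWS' [FORCE]. ROWS is JSON, a list of rows, each a list of 7 numbers: the closure, from 0 (fully open) to 1 (shut), then the shift along the tool's x, y, z in mm, then the turn, a rotation vector about the tool's x, y, z in degrees. A call has 1 to 5 rows; each row shifts and turns the commanded pose from where the row before left it, along the tool's axes as they then stand; what a row does not reach is not made up. A row lasts 1/8 s, in which the tool goes at most 62.5 mm and 10.7 degrees, less where a joint would pass 70% of its speed; a pose out of reach is approached as far as the arm can. A call is refused whole if a number of a shift passes 62.5 or a number of a turn 10.7, either way. A call with a gripper value outside its range is refused whole. The fingers move at their own pace and stop on an object; FORCE is the grip in N (left out, the last holds). Time passes only in rows, so rows that do not move let the fingers close. It gives the time, the measured TCP pose, the force and the opening at its end, in the units of the state.
- state(): the state, without advancing time (a new reading comes with each control period).
- grab_frame(name): name is "scene" or "side" or "wrist"; returns a dict with "frame" (384x512x3 uint8, red, green, blue), "fx", "fy", "cx", "cy" (pixels), "k1" (the pictures are not rectified: a ray, as slopes to the right and down, at radius r is drawn at 1 + k1 r^2 times it, then the intrinsics apply), "view" (4x4, takes a point from world to camera coordinates). Camera axes: x right, y down, z forward; pixel columns grow to the right and rows downward; lengths in mm; the calibration is good to about 2 mm. A picture is of the moment at which its call begins. There is no depth.
- job_done(): hands the job in, once; it reports no verdict.
The state is a dict: "time_s": time; "qpos": joint angles; "qvel": joint speeds; "effort": joint torques, N m; "ee_pos": TCP position; "ee_rot": TCP orientation; "force": force on the tool from outside, world axes, zero at the start; "torque": the same for the moment, N m; "gripper_width": finger opening in mm.
Only numpy, scipy, OpenCV 4.12 (cv2) and the standard library are available. Lean on these libraries where they do the work, as an engineer would, in place of code of your own. Each camera call takes 0.05 s, during which the arm holds its last target.

## Working session

There is one attempt and no reset: what is moved stays moved. The work goes in short steps, Python scripts to look and compute and a shell command to move; the robot and the scene stay as the last step left them, time stands still between calls to the robot, and variables do not carry over. Pictures are saved under pics/ and viewed, and the job is handed in when it is done.

```bash
mkdir -p pics; cat > h.py <<'E'
import numpy as np,cv2,pickle
from workcell import state,grab_frame,job_done,hold_point_z
def grab(n,tag):
    f=grab_frame(n); pickle.dump(f,open(f'pics/{tag}.pkl','wb')); cv2.imwrite(f'pics/{tag}.png',f['frame'][:,:,::-1]); return f
def load(tag): return pickle.load(open(f'pics/{tag}.pkl','rb'))
def crop(tag,x0,y0,x1,y1,out,s=None):
    f=load(tag); c=f['frame'][y0:y1,x0:x1,::-1]; s=s or min(800/(x1-x0),600/(y1-y0)); cv2.imwrite(f'pics/{out}.png',cv2.resize(c,None,fx=s,fy=s,interpolation=cv2.INTER_CUBIC)); print('scale',s)
def ray(f,u,v):
    d=np.array([(u-f['cx'])/f['fx'],(v-f['cy'])/f['fy']]); p=d.copy()
    for _ in range(30): p=d/(1+f['k1']*(p@p))
    V=np.array(f['view']); R=V[:3,:3]; return -R.T@V[:3,3], R.T@np.array([p[0],p[1],1])
def atz(f,u,v,z):
    o,d=ray(f,u,v); return o+d*(z-o[2])/d[2]
def proj(f,P):
    V=np.array(f['view']); q=(V@np.append(P,1))[:3]; p=q[:2]/q[2]; p=p*(1+f['k1']*(p@p)); return np.array([p[0]*f['fx']+f['cx'],p[1]*f['fy']+f['cy']])
E
python3 - <<'E'
from h import *
for n in('scene','side','wrist'):
    f=grab(n,n+'0'); print(n,f['fx'],f['k1'],np.round(np.array(f['view']),2).tolist())
print(state(),hold_point_z() if callable(hold_point_z) else hold_point_z)
E
```

```text
scene 391.6464716681063 -0.09012605364993183 [[0.85, 0.52, 0.0, -416.41], [0.31, -0.51, -0.8, 5.62], [-0.42, 0.69, -0.6, 1681.0], [0.0, 0.0, 0.0, 1.0]]
side 481.8719086326269 -0.06897140904576966 [[-0.99, -0.16, 0.01, 460.15], [-0.1, 0.57, -0.82, 173.01], [0.12, -0.81, -0.58, 1429.11], [0.0, 0.0, 0.0, 1.0]]
wrist 268.06747242899155 -0.04781697879334852 [[0.25, -0.97, 0.0, -574.29], [-0.92, -0.24, 0.3, -34.57], [-0.29, -0.08, -0.95, 390.94], [0.0, 0.0, 0.0, 1.0]]
{'time_s': 0.15, 'qpos': array([-7.66063659e+01,  1.83431802e+01,  8.96898455e+01, -8.67746419e-04,
        7.20439899e+01, -1.14497010e+00]), 'qvel': array([-0.01066605, -0.06958685, -0.37145565, -0.06015436,  0.00702116,
       -0.02616485]), 'effort': array([-4.17051831e-05, -4.12774372e+01, -2.32155758e+01,  7.27394968e-02,
        4.34149615e-02, -9.71445525e-05]), 'ee_pos': array([ 144.26147356, -556.21969644,  213.31730576]), 'ee_rot': array([-1.79922983e+02, -7.13981462e-04,  1.45388718e+01]), 'force': array([-0.17344584, -0.36979335, -0.67118533]), 'torque': array([0.00653052, 0.06348988, 0.0015349 ]), 'gripper_width': 91.16703383291724} -18.8
```

View pics/scene0.png

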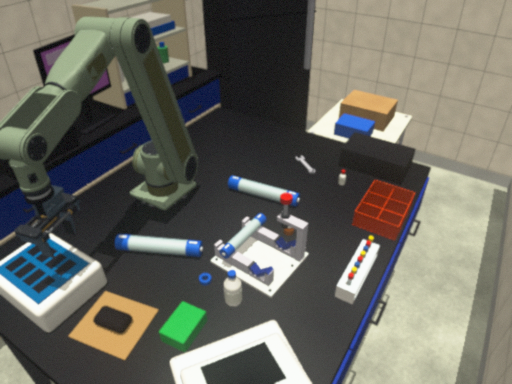

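View pics/side0.png

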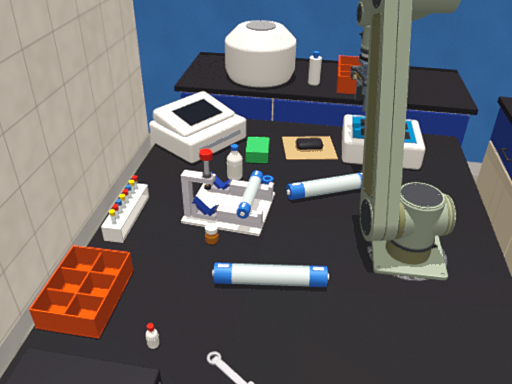

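View pics/wrist0.png

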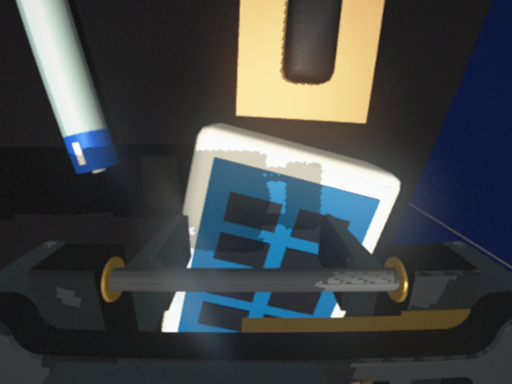

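```bash
python3 -c "
from h import *
crop('scene0',195,180,325,310,'s1'); crop('side0',165,135,295,250,'d1')"
```

```text
scale 4.615384615384615
scale 5.217391304347826
```

View pics/s1.png

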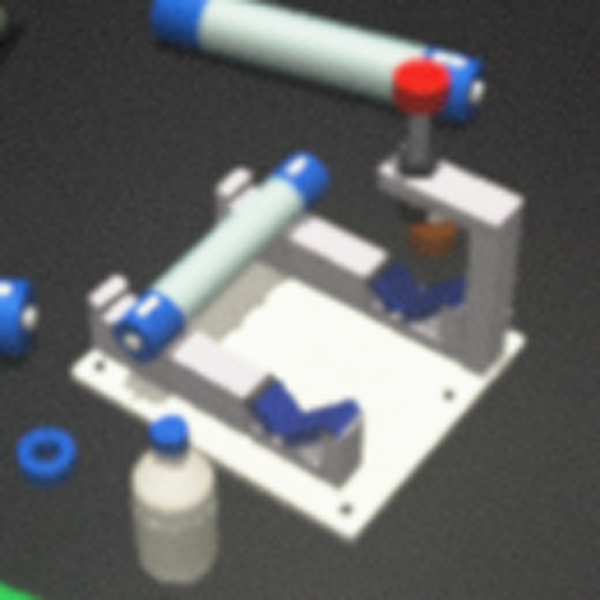

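View pics/d1.png

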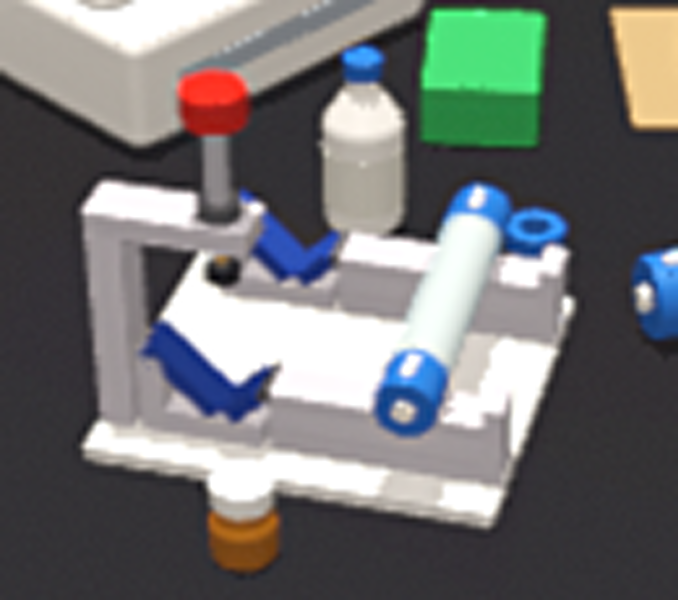

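```bash
cat > fit.py <<'E'
from h import *
from scipy.optimize import least_squares
S=load('scene0');D=load('side0')
sc=lambda p:(195+p[0]/4.6154-0.5+0.11,180+p[1]/4.6154-.4)
dc=lambda p:(165+p[0]/5.2174-.4,135+p[1]/5.2174-.4)
# (f, pix, kind x: 'L','H' plate ends or number, y, z)
F=[(S,sc((72,370)),'L',-115,12),(S,sc((352,530)),'H',-115,12),(S,sc((524,336)),'H',115,12),
(D,dc((85,448)),'H',115,12),(D,dc((490,516)),'L',115,12),(D,dc((573,298)),'L',-115,12),
(S,sc((523,203)),133,92,168),(S,sc((497,226)),133,58,168),(S,sc((380,167)),33,58,168),(D,dc((85,213)),133,92,168),
(S,sc((421,72)),55,75,'k'),(D,dc((213,84)),55,75,'k')]
def P(q,x,y,z):
    a=q[2];x={'L':q[3]-127.5,'H':q[3]+127.5}.get(x,x);z=q[4] if z=='k' else z
    return np.array([q[0]+x*np.cos(a)-y*np.sin(a),q[1]+x*np.sin(a)+y*np.cos(a),z])
def r(q): return np.concatenate([proj(f,P(q,x,y,z))-np.array(p) for f,p,x,y,z in F])
best=None
for a in np.arange(0,6.28,.5):
    s=least_squares(r,[500,0,a,0,253],loss='soft_l1')
    if best is None or s.cost<best.cost: best=s
q=best.x; 
if __name__=='__main__':
    print(q,np.degrees(q[2]),best.cost); print(np.round(r(q).reshape(-1,2),1).tolist())
    def dr(f,name,s,x0,y0,cfun):
        pass
    for lab,p in [('col S ends',None)]: pass
    a=q[2];R=np.array([[np.cos(a),np.sin(a)],[-np.sin(a),np.cos(a)]])
    # column silhouettes: centre of end caps, side/scene
    for f,c,pts in((S,sc,[(148,325),(300,182)]),(D,dc,[(410,390),(477,212)])):
        for p in pts:
            w=atz(f,*c(p),75); print(w,R@(w[:2]-q[:2]))
E
python3 fit.py
```

```text
[ 556.26633113 -122.80720048   37.61129974    7.79497888  251.80517797] 2154.968737293013 4.084325456546624
[[-0.3, -0.9], [-0.3, 0.3], [0.2, -0.5], [-0.4, -1.1], [0.2, -0.9], [-0.1, -0.5], [-0.0, -1.7], [0.1, -0.9], [-0.6, -0.4], [-0.8, -1.2], [0.1, -0.1], [-0.3, 0.1]]
[ 489.6999875  -210.56893815   75.        ] [-58.613221   -93.26141232]
[501.60697225 -21.5456638   75.        ] [-63.329321    96.07778842]
[499.96177315 -23.93477749  75.        ] [-64.75865756  93.55359719]
[ 490.49812731 -219.42012629   75.        ] [ -57.04191351 -102.00850049]
```

```bash
cat > st.py <<'E'
import numpy as np,sys
from h import *
X0,Y0,A=556.27,-122.81,np.radians(-5.03)
try:
    X0,Y0,A=np.load('pose.npy')
except Exception: pass
c,s=np.cos(A),np.sin(A)
def w2s(p): return np.array([c*(p[0]-X0)+s*(p[1]-Y0),-s*(p[0]-X0)+c*(p[1]-Y0)]+list(p[2:3]))
def s2w(p): return np.array([X0+c*p[0]-s*p[1],Y0+s*p[0]+c*p[1]]+list(p[2:3]))
from scipy.spatial.transform import Rotation as Ro
def now(target=None,pr=True):
    t=state();R=Ro.from_euler('xyz',t['ee_rot'],degrees=True).as_matrix()
    print('t',round(t['time_s'],2),'st',np.round(w2s(t['ee_pos']),2),'rot',np.round(t['ee_rot'],2),'F',np.round(t['force'],2),'w',round(t['gripper_width'],1))
    if target is not None:
        print('tool shift',np.round(R.T@(s2w(target)-t['ee_pos']),1))
        Rt=Ro.from_euler('xyz',[180,0,np.degrees(A)],degrees=True).as_matrix()
        print('turn',np.round(Ro.from_matrix(R.T@Rt).as_rotvec(degrees=True),2))
if __name__=='__main__':
    now(np.array([float(v) for v in sys.argv[1:4]]) if len(sys.argv)>3 else None)
E
python3 st.py -122 -34 215
python3 - <<'E'
from st import *
S=load('scene0');D=load('side0')
print('bottle base',w2s(atz(S,195+177/4.615,180+565/4.615,5)),'cap S',w2s(atz(S,195+169/4.615,180+425/4.615,130)),'cap D',w2s(atz(D,165+361/5.217,135+55/5.217,130)))
E
```

```text
t 0.15 st [-372.42 -467.86  213.32] rot [-179.92   -0.     14.54] F [-0.17 -0.37 -0.67] w 91.2
tool shift [ 381.3 -324.9   -1.2]
turn [-8.000e-02  1.000e-02  1.957e+01]
bottle base [  56.69021416 -203.39894115    5.        ] cap S [  47.69584735 -192.57404915  130.        ] cap D [  42.21380072 -184.17595872  130.        ]
```

```bash
python3 -m creep '[[0,40,-34,0,0,0,0],[0,42,-36,0,0,0,0],[0,42,-36,0,0,0,0],[0,42,-36,0,0,0,0],[0,42,-36,0,0,0,0]]'; python3 -m creep '[[0,42,-36,0,0,0,0],[0,42,-36,0,0,0,0],[0,42,-36,0,0,0,0],[0,42,-36,0,0,0,9.8],[0,0,0,0,0,0,9.77]]';  python3 -m creep '[[0,0,0,0,0,0,0]]'; python3 st.py -122 -34 215; python3 -c "
from h import *
grab('wrist','w1')"
```

```text
time_s: 0.78
ee_pos: [301.7, -330.5, 213.8]
ee_rot: [180.0, -0.0, 14.5]
force: [1.8, 0.0, -0.2]
gripper_width: 91.4
time_s: 1.4
ee_pos: [427.2, -150.6, 213.7]
ee_rot: [-180.0, -0.0, -4.4]
force: [-1.0, -0.2, -0.0]
gripper_width: 91.0
time_s: 1.52
ee_pos: [425.7, -152.8, 213.7]
ee_rot: [180.0, 0.0, -4.2]
force: [-0.6, 0.4, 0.2]
gripper_width: 91.0
t 1.52 st [-127.4   -41.34  213.71] rot [ 1.80e+02  4.00e-02 -4.23e+00] F [-0.62  0.36  0.21] w 91.0
tool shift [ 5.5 -7.3 -1.3]
turn [0.   0.04 0.8 ]
```

View pics/w1.png

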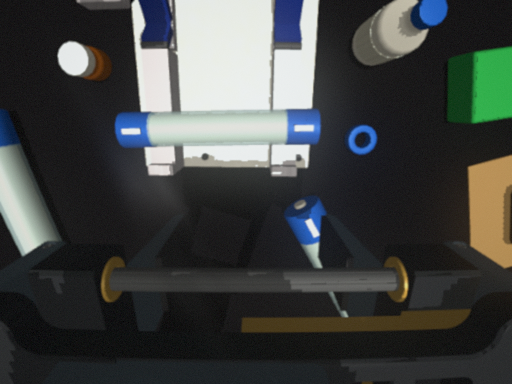

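```bash
python3 -c "
from h import *
crop('w1',100,0,340,180,'w1c')"
```

```text
scale 3.3333333333333335
```

View pics/w1c.png

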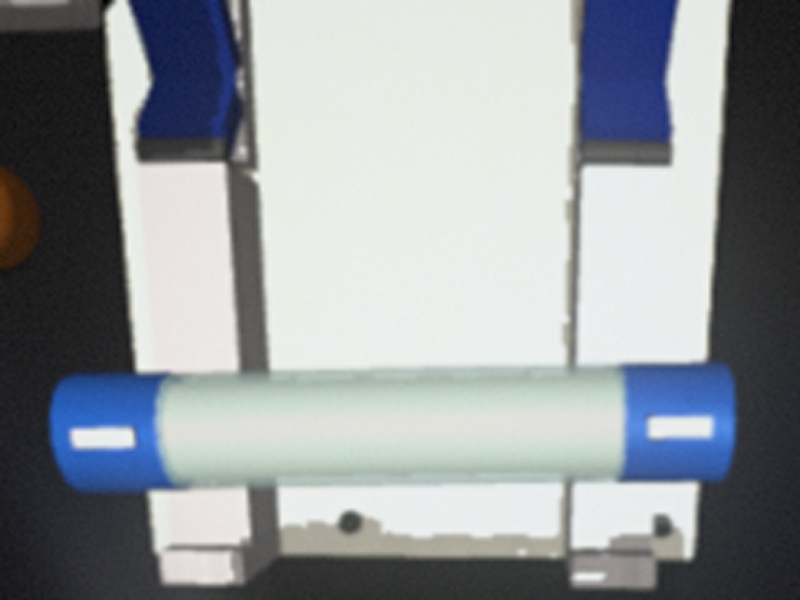

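```bash
python3 - <<'E'
from st import *
f=load('w1')
g=lambda u,v,z: np.round(w2s(atz(f,100+u/3.3333-.35,v/3.3333-.35,z)),1)
print('lip',g(180,150,56.5),g(628,150,56.5))
for u in(137,225,583,671): print('rail y',g(u,164,55))
print('rail ends',g(200,548,67),g(613,552,67), 'plate end',g(420,557,12),g(690,560,12))
print('col near edge',g(110,490,75),g(680,478,75),'far',g(110,376,75),g(680,366,75))
print('caps',g(52,432,75),g(736,422,75))
E
```

```text
lip [25.8 72.1 56.5] [ 27.  -77.1  56.5]
rail y [21.9 87.6 55. ]
rail y [21.7 57.7 55. ]
rail y [ 22.7 -62.4  55. ]
rail y [ 23.3 -91.9  55. ]
rail ends [-107.1   72.4   67. ] [-106.7  -76.8   67. ] plate end [-120.9   -1.6   12. ] [-120.5 -116.1   12. ]
col near edge [-85.4  99.4  75. ] [-79.  -97.7  75. ] far [-47.2  95.2  75. ] [-42.  -95.3  75. ]
caps [-65.7 117.4  75. ] [ -59.8 -115.5   75. ]
```

```bash
python3 - <<'E'
from st import *
o=s2w(np.array([-0.5,-2.3])); np.save('pose.npy',[o[0],o[1],A+np.radians(.3)]); print(o)
E
python3 st.py -106 -34 70
```

```text
[ 555.57026766 -125.05730386]
t 1.57 st [-127.32  -38.86  213.76] rot [ 1.80e+02  3.00e-02 -4.25e+00] F [-0.3  -1.   -0.33] w 91.3
tool shift [ 21.4  -4.7 143.7]
turn [0.   0.03 0.48]
```

```bash
python3 -m creep '[[0,17,-4,0,0,0,0.45],[0,0,0,30,0,0,0],[0,0,0,40,0,0,0],[0,0,0,40,0,0,0],[0,0,0,30,0,0,0]]';python3 -m creep '[[0,0,0,3,0,0,0],[0,0,0,0,0,0,0]]'; python3 st.py -106 -34 70; python3 -c "
from h import *
grab('wrist','w2');grab('side','d2')"
```

```text
time_s: 2.2
ee_pos: [443.3, -151.2, 72.3]
ee_rot: [-180.0, 0.0, -4.9]
force: [-0.5, -0.4, 0.5]
gripper_width: 91.1
time_s: 2.45
ee_pos: [444.1, -151.3, 71.6]
ee_rot: [180.0, -0.1, -4.9]
force: [0.3, 0.1, -0.2]
gripper_width: 91.2
t 2.45 st [-108.95  -35.36   71.6 ] rot [ 1.7998e+02 -9.0000e-02 -4.8900e+00] F [ 0.27  0.12 -0.16] w 91.2
tool shift [ 2.9 -1.4  1.6]
turn [ 0.02 -0.09 -0.16]
```

View pics/w2.png

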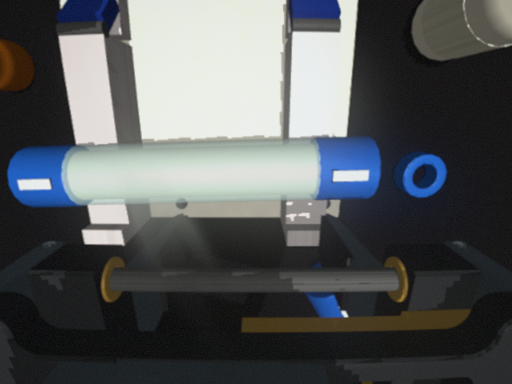

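View pics/d2.png

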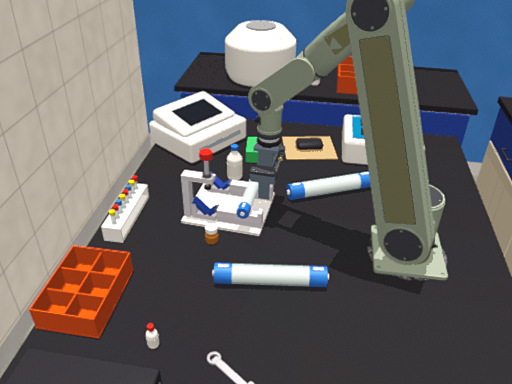

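```bash
python3 -m creep '[[0,3,0,1,0,0,0],[0,2,0,0,0,0,0],[0,2,0,0,0,0,0],[0,2,0,0,0,0,0],[0,2,0,0,0,0,0]]';python3 st.py; python3 -m creep '[[0,2,0,0,0,0,0],[0,2,0,0,0,0,0],[0,2,0,0,0,0,0],[0,2,0,0,0,0,0],[0,2,0,0,0,0,0]]'; python3 st.py; python3 -c "
from h import *
grab('wrist','w3')"
```

```text
time_s: 3.18
ee_pos: [453.9, -151.7, 69.9]
ee_rot: [180.0, 0.0, -4.9]
force: [0.3, -0.8, -0.8]
gripper_width: 91.1
t 3.17 st [-99.15 -34.89  69.92] rot [ 1.80e+02  2.00e-02 -4.87e+00] F [ 0.26 -0.82 -0.81] w 91.1
time_s: 3.8
ee_pos: [464.0, -152.5, 69.9]
ee_rot: [180.0, 0.0, -4.9]
force: [0.1, 0.4, 0.2]
gripper_width: 91.3
t 3.8 st [-88.98 -34.93  69.93] rot [180.     0.    -4.88] F [0.05 0.45 0.16] w 91.3
```

View pics/w3.png

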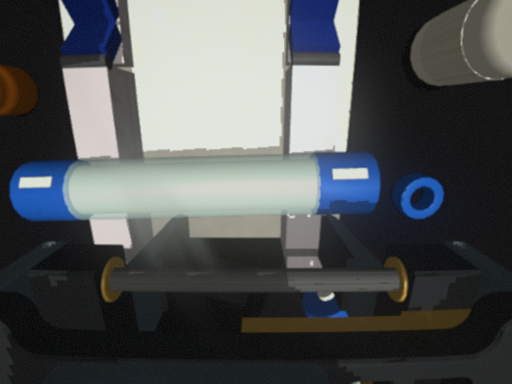

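```bash
python3 -m creep '[[0,2,0,0,0,0,0],[0,2,0,0,0,0,0],[0,2,0,0,0,0,0],[0,2,0,0,0,0,0],[0,2,0,0,0,0,0]]';python3 st.py; python3 -m creep '[[0,2,0,0,0,0,0],[0,2,0,0,0,0,0],[0,2,0,0,0,0,0],[0,2,0,0,0,0,0],[0,2,0,0,0,0,0]]'; python3 st.py; python3 -c "
from h import *
grab('wrist','w4')"
```

```text
time_s: 4.47
ee_pos: [474.0, -153.4, 69.9]
ee_rot: [180.0, -0.0, -4.9]
force: [0.2, -0.1, 0.3]
gripper_width: 91.1
t 4.47 st [-78.96 -34.97  69.95] rot [179.99  -0.    -4.88] F [ 0.22 -0.08  0.33] w 91.1
time_s: 5.1
ee_pos: [483.9, -154.2, 69.9]
ee_rot: [180.0, 0.0, -4.9]
force: [0.3, -0.0, -0.2]
gripper_width: 90.9
t 5.1 st [-68.99 -34.99  69.94] rot [180.     0.    -4.88] F [ 0.26 -0.01 -0.22] w 90.9
```

View pics/w4.png

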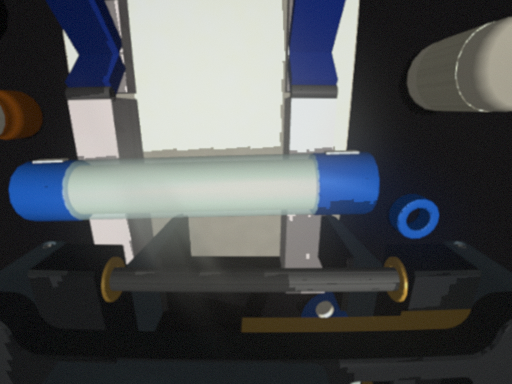

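```bash
cat > colm.py <<'E'
from st import *
def col(f,pts):
    # pts: far-left, near-left, far-right, near-right pixel silhouettes; fit axis (x0, slope) at z=75 r=20
    pass
E
python3 - <<'E'
from st import *
crop('w4',0,130,400,240,'w4c',2)
f=load('w4')
# edges by tangent-plane: find center x at given y s.t. ray distance to axis =20
from scipy.optimize import brentq
def cx(u,vf,vn):
    def ang(v,z=75): return w2s(atz(f,u,v,z))
    o=w2s(ray(f,u,vf)[0]);dn=[]
    for v in (vf,vn):
        p=ang(v); d=p-o; dn.append(np.arctan2(d[0],-d[2]))
    m=np.mean(dn); half=abs(dn[0]-dn[1])/2
    return o[0]+np.tan(m)*(o[2]-75), ang((vf+vn)/2)[1], 20/np.sin(half), np.hypot(np.tan(m)*(o[2]-75),o[2]-75)
print(cx(40,161,219),cx(350,153,213), cx(190,157,216))
E
```

```text
scale 2
(np.float64(-34.10037511308069), np.float64(106.97100837282564), np.float64(180.0552348478303), np.float64(172.37559403461563)) (np.float64(-30.11773199897825), np.float64(-96.82997067283169), np.float64(178.76592014385278), np.float64(171.29414842135637)) (np.float64(-32.14706523884069), np.float64(5.988544779866331), np.float64(182.3983150446918), np.float64(171.8345095827117))
```

View pics/w4c.png

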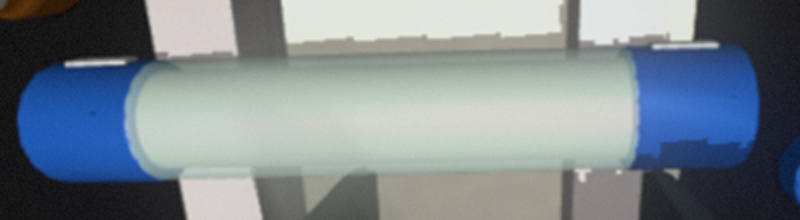

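```bash
python3 -m creep '[[0,-2,0,6,0,0,0],[0,1,0,0,0,0,0],[0,2,0,0,0,0,0],[0,3,0,0,0,0,0],[0,3,0,0,0,0,0]]';python3 st.py; python3 -m creep '[[0,3,0,0,0,0,0],[0,3,0,0,0,0,0],[0,3,0,0,0,0,0],[0,3,0,0,0,0,0],[0,3,0,0,0,0,0]]'; python3 st.py;  python3 -m creep '[[0,3,0,0,0,0,0],[0,3,0,0,0,0,0],[0,3,0,0,0,0,0],[0,3,0,0,0,0,0],[0,3,0,0,0,0,0]]'; python3 st.py; python3 -c "
from h import *
grab('wrist','w5')"
```

```text
time_s: 5.78
ee_pos: [491.2, -154.9, 64.0]
ee_rot: [180.0, -0.0, -4.9]
force: [-0.2, -0.2, 0.5]
gripper_width: 90.9
t 5.78 st [-61.71 -35.06  64.03] rot [ 1.7999e+02 -2.0000e-02 -4.8800e+00] F [-0.19 -0.24  0.5 ] w 90.9
time_s: 6.4
ee_pos: [505.9, -156.1, 63.9]
ee_rot: [180.0, 0.0, -4.9]
force: [-0.2, -0.6, -0.4]
gripper_width: 91.1
t 6.4 st [-46.93 -35.06  63.92] rot [180.     0.    -4.88] F [-0.21 -0.56 -0.35] w 91.1
time_s: 7.02
ee_pos: [520.9, -157.4, 64.0]
ee_rot: [180.0, -0.0, -4.9]
force: [1.2, -0.7, 0.2]
gripper_width: 91.3
t 7.03 st [-31.89 -35.09  63.95] rot [179.99  -0.    -4.88] F [ 1.22 -0.66  0.23] w 91.3
```

View pics/w5.png

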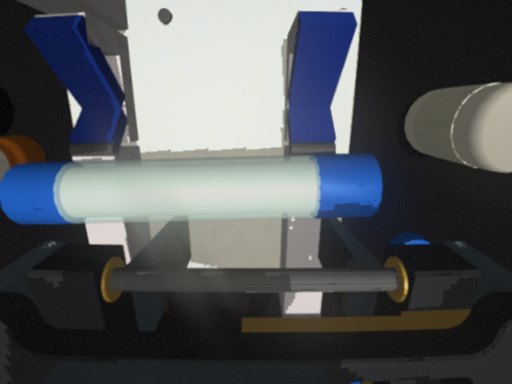

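```bash
python3 -m creep '[[0,2,0,0,0,0,0],[0,2,0,0,0,0,0],[0,2,0,0,0,0,0],[0,1.5,0,0,0,0,0],[0,1.5,0,0,0,0,0]]';python3 st.py; python3 -m creep '[[0,1,0,0,0,0,0],[0,1,0,0,0,0,0],[0,1,0,0,0,0,0]]'; python3 st.py;  python3 -m creep '[[0,1,0,0,0,0,0],[0,1,0,0,0,0,0]]'; python3 st.py
```

```text
time_s: 7.7
ee_pos: [529.7, -158.1, 63.9]
ee_rot: [180.0, 0.0, -4.9]
force: [-0.1, -0.4, 0.4]
gripper_width: 91.2
t 7.7 st [-23.07 -35.11  63.92] rot [ 1.80e+02  1.00e-02 -4.88e+00] F [-0.11 -0.36  0.45] w 91.2
time_s: 8.07
ee_pos: [532.0, -158.3, 63.8]
ee_rot: [-180.0, 0.1, -4.9]
force: [-2.2, 0.4, 0.7]
gripper_width: 91.3
t 8.07 st [-20.72 -35.09  63.83] rot [-1.80e+02  9.00e-02 -4.86e+00] F [-2.17  0.43  0.68] w 91.3
time_s: 8.32
ee_pos: [534.5, -158.5, 63.9]
ee_rot: [180.0, 0.0, -4.9]
force: [-1.4, 0.1, 1.2]
gripper_width: 91.2
t 8.32 st [-18.24 -35.11  63.92] rot [ 1.80e+02  2.00e-02 -4.88e+00] F [-1.36  0.12  1.21] w 91.2
```

Contact at the lip (about 2 N). Continue at 1 mm per row.

```bash
python3 -m creep '[[0,1,0,0,0,0,0],[0,1,0,0,0,0,0]]'; python3 st.py;  python3 -m creep '[[0,1,0,0,0,0,0],[0,1,0,0,0,0,0]]'; python3 st.py;python3 -c "
from h import *
grab('wrist','w6')"
```

```text
time_s: 8.57
ee_pos: [536.2, -158.7, 63.9]
ee_rot: [180.0, 0.1, -4.9]
force: [-3.9, 0.1, 2.4]
gripper_width: 90.7
t 8.57 st [-16.58 -35.11  63.91] rot [ 1.80e+02  7.00e-02 -4.86e+00] F [-3.87  0.13  2.4 ] w 90.7
time_s: 8.82
ee_pos: [538.5, -158.8, 63.9]
ee_rot: [-180.0, 0.0, -4.9]
force: [-2.0, -0.5, -0.0]
gripper_width: 91.1
t 8.82 st [-14.26 -35.08  63.89] rot [-1.80e+02  2.00e-02 -4.88e+00] F [-1.98 -0.46 -0.04] w 91.1
```

View pics/w6.png

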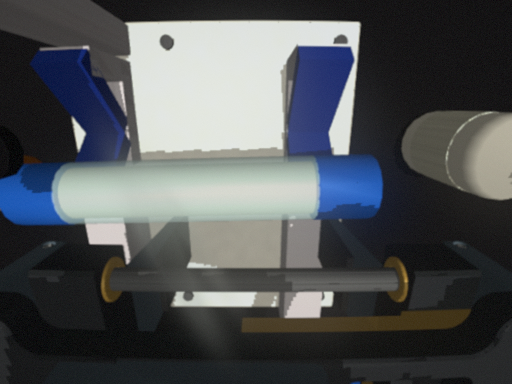

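```bash
python3 -m creep '[[0,1,0,0,0,0,0],[0,1,0,0,0,0,0]]'; python3 st.py;  python3 -m creep '[[0,1,0,0,0,0,0],[0,1,0,0,0,0,0]]'; python3 st.py;python3 -m creep '[[0,1,0,0,0,0,0],[0,0,0,0,0,0,0]]'; python3 st.py;python3 -c "
from h import *
grab('wrist','w7')"
```

```text
time_s: 9.12
ee_pos: [541.4, -159.2, 64.1]
ee_rot: [180.0, -0.1, -4.9]
force: [-0.8, -0.3, 0.9]
gripper_width: 91.1
t 9.12 st [-11.3  -35.23  64.09] rot [ 1.7999e+02 -9.0000e-02 -4.8900e+00] F [-0.81 -0.32  0.86] w 91.1
time_s: 9.38
ee_pos: [543.2, -159.3, 64.1]
ee_rot: [180.0, -0.1, -4.9]
force: [0.1, 0.1, -0.4]
gripper_width: 91.5
t 9.38 st [ -9.53 -35.19  64.07] rot [ 1.7999e+02 -6.0000e-02 -4.8900e+00] F [ 0.08  0.07 -0.4 ] w 91.5
time_s: 9.62
ee_pos: [543.8, -159.4, 64.0]
ee_rot: [180.0, -0.0, -4.9]
force: [-0.0, -1.1, 0.6]
gripper_width: 90.8
t 9.62 st [ -8.86 -35.16  63.96] rot [ 1.7999e+02 -2.0000e-02 -4.8800e+00] F [-0.03 -1.14  0.6 ] w 90.8
```

View pics/w7.png

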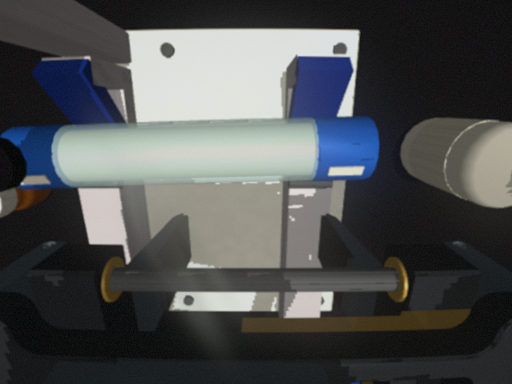

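```bash
python3 -m creep '[[0,-15,0,0,0,0,0],[0,-30,0,-10,0,0,0],[0.5,-10,0,-50,0,0,0],[1,0,0,-60,0,0,0],[1,0,0,-60,0,0,0]]';  python3 -m creep '[[1,0,0,-30,0,0,0],[1,0,0,0,0,0,0]]';python3 st.py 0 75 275; python3 -c "
from h import *
grab('wrist','w8');grab('scene','s8');grab('side','d8')
crop('w8',100,0,400,220,'w8c');crop('scene0',195,180,325,310,'x');crop('s8',195,180,325,310,'s8c');crop('d8',165,135,295,250,'d8c')"
```

```text
time_s: 10.3
ee_pos: [487.1, -154.4, 245.6]
ee_rot: [-180.0, 0.0, -4.9]
force: [0.8, -0.3, -0.6]
gripper_width: 64.0
time_s: 10.55
ee_pos: [488.9, -154.9, 276.3]
ee_rot: [179.9, -0.3, -4.9]
force: [-1.0, -0.3, -0.5]
gripper_width: 44.2
t 10.55 st [-63.94 -35.22 276.25] rot [179.92  -0.29  -4.89] F [-0.98 -0.31 -0.47] w 44.2
tool shift [  63.6 -110.4    1.4]
turn [ 0.08 -0.29 -0.16]
scale 2.6666666666666665
scale 4.615384615384615
scale 4.615384615384615
scale 5.217391304347826
```

View pics/w8c.png

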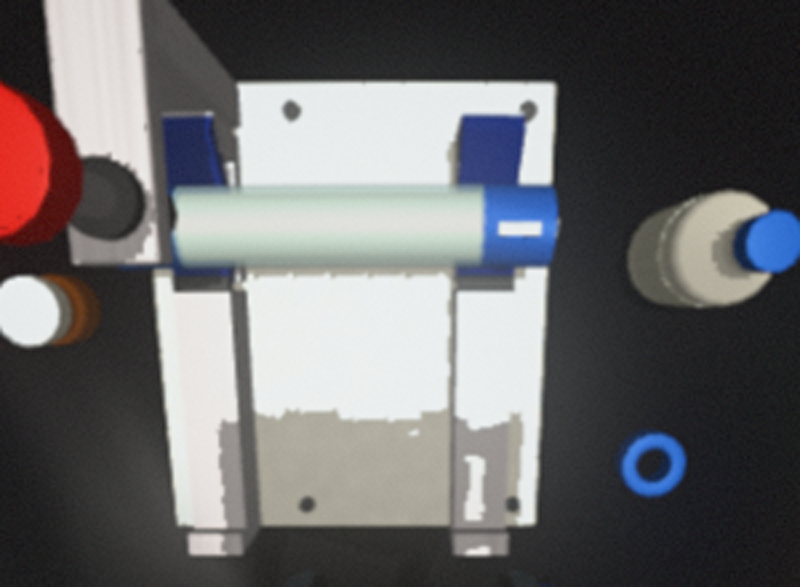

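View pics/s8c.png

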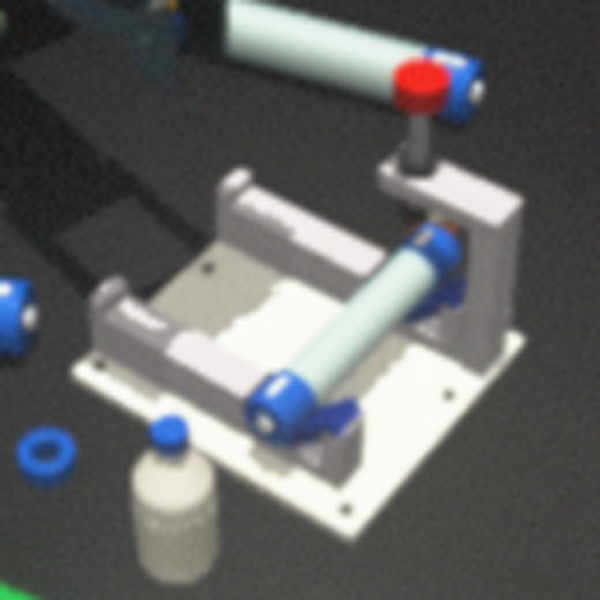

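View pics/d8c.png

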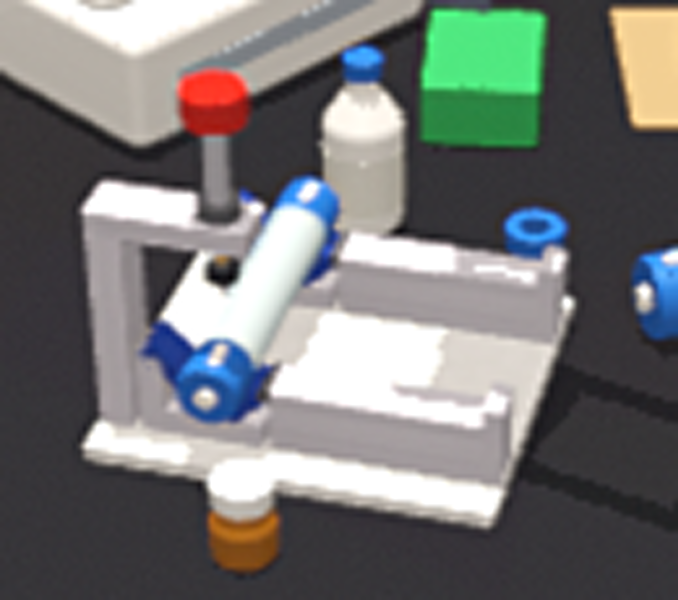

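```bash
python3 - <<'E'
from st import *
f=load('w8')
g=lambda u,v,z:w2s(atz(f,100+u/2.6667-.3,v/2.6667-.3,z))
def cx(u,vf,vn,zc):
    o=w2s(ray(f,100,100)[0]);dn=[]
    for v in(vf,vn):
        d=g(u,v,zc)-o; dn.append(np.arctan2(d[0],-d[2]))
    m=np.mean(dn); return o[0]+np.tan(m)*(o[2]-zc), 20/np.sin(abs(dn[0]-dn[1])/2), (o[2]-zc)/np.cos(m)
print(cx(510,186,266,63),cx(210,187,266,63)); print('right end',g(557,226,63))
print('rail y',g(174,292,55),g(514,290,55),'lip',g(205,284,56.5),g(485,283,56.5),'ends',g(215,533,67),g(480,533,67))
print('knob edge', g(80,170,250), g(20,244,250),g(5,84,250))
S=load('s8');D=load('d8')
print('knobtop',w2s(atz(S,195+421/4.6154-.4,180+72/4.6154-.4,252)),w2s(atz(D,165+213/5.2174-.4,135+84/5.2174-.4,252)))
E
python3 st.py 55 75 275
```

```text
(np.float64(54.00827241954241), np.float64(407.3053212974915), np.float64(385.72034399138965)) (np.float64(54.532087186063364), np.float64(411.97161439423934), np.float64(385.76860851098104))
right end [  54.42544552 -109.62642203   63.        ]
rail y [23.29025604 89.14541854 55.        ] [ 23.3466393  -90.06374871  55.        ] lip [27.11085066 71.94330219 56.5       ] [ 26.82972818 -74.55376617  56.5       ] ends [-106.63192414   74.54132731   67.        ] [-107.13921098  -74.17008807   67.        ]
knob edge [ 51.49261063  49.1237194  250.        ] [ 33.84037742  67.35770368 250.        ] [ 72.11407199  66.06115811 250.        ]
knobtop [ 55.9699297   76.27481095 252.        ] [ 55.1363987   76.67257079 252.        ]
t 10.7 st [-65.55 -34.74 272.15] rot [-179.96    0.2    -4.88] F [-0.7  -0.85 -0.5 ] w 32.2
tool shift [ 120.2 -110.1   -3.2]
turn [-0.04  0.2  -0.15]
```

```bash
python3 -m creep '[[1,30,-27.5,-1,0,0,0],[1,30,-27.5,0,0,0,0],[1,30,-27.5,0,0,0,0],[1,29,-27.5,0,0,0,0],[1,0,0,0,0,0,0]]';  python3 -m creep '[[1,0,0,0,0,0,0],[1,0,0,0,0,0,0],[1,0,0,0,0,0,0]]';python3 st.py 55 75 256; python3 -c "
from h import *
grab('wrist','w9');grab('scene','s9');crop('s9',195,130,325,260,'s9c')"
```

```text
time_s: 11.32
ee_pos: [617.2, -53.5, 271.6]
ee_rot: [-180.0, 0.3, -4.7]
force: [-0.9, -0.5, -0.6]
gripper_width: 0.7
time_s: 11.7
ee_pos: [616.1, -55.9, 275.2]
ee_rot: [180.0, -0.0, -4.9]
force: [0.2, 0.6, -0.2]
gripper_width: 0.2
t 11.7 st [ 54.6   73.96 275.21] rot [ 1.7999e+02 -1.0000e-02 -4.9400e+00] F [ 0.19  0.62 -0.25] w 0.2
tool shift [ 0.4 -1.  19.2]
turn [ 0.01 -0.01 -0.21]
scale 4.615384615384615
```

View pics/s9c.png

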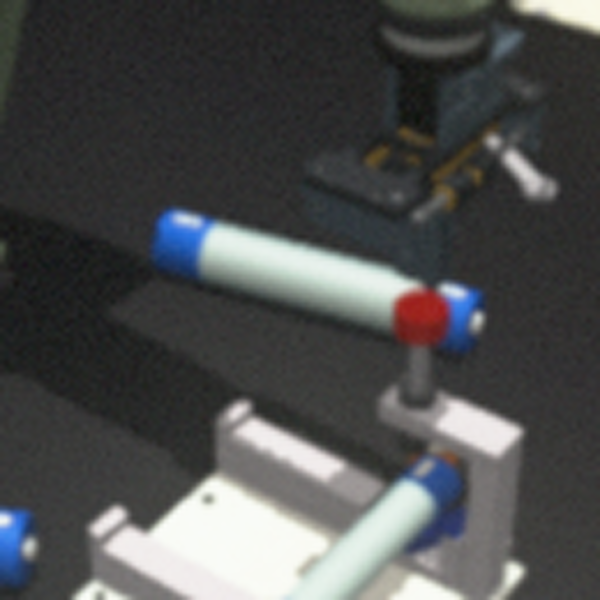

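View pics/w9.png

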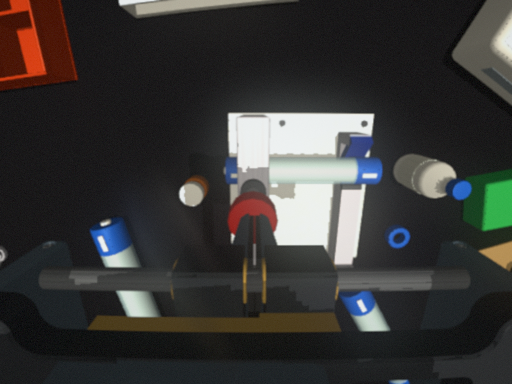

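```bash
python3 -m creep '[[1,0.4,-1,8,0,0,0],[1,0,0,7,0,0,0],[1,0,0,2,0,0,0],[1,0,0,1,0,0,0],[1,0,0,1,0,0,0]]';python3 st.py; python3 -m creep '[[1,0,0,1,0,0,0],[1,0,0,1,0,0,0],[1,0,0,1,0,0,0]]';python3 st.py; python3 -m creep '[[1,0,0,1,0,0,0],[1,0,0,1,0,0,0],[1,0,0,1,0,0,0]]';python3 st.py;python3 -m creep '[[1,0,0,1,0,0,0],[1,0,0,1,0,0,0],[1,0,0,1,0,0,0]]';python3 st.py
```

```text
time_s: 12.42
ee_pos: [617.4, -54.2, 256.0]
ee_rot: [180.0, -0.0, -4.9]
force: [0.5, -0.4, 0.2]
gripper_width: 0.5
t 12.43 st [ 55.73  75.71 256.02] rot [ 1.7999e+02 -2.0000e-02 -4.8800e+00] F [ 0.48 -0.36  0.2 ] w 0.5
time_s: 12.8
ee_pos: [617.3, -54.2, 253.4]
ee_rot: [180.0, -0.0, -4.9]
force: [-1.1, -0.0, 4.6]
gripper_width: 0.2
t 12.8 st [ 55.64  75.69 253.41] rot [ 1.7999e+02 -3.0000e-02 -4.8800e+00] F [-1.09 -0.01  4.56] w 0.2
time_s: 13.18
ee_pos: [617.3, -54.2, 252.1]
ee_rot: [180.0, -0.1, -4.9]
force: [-2.0, 0.9, 8.4]
gripper_width: 0.3
t 13.18 st [ 55.66  75.69 252.06] rot [ 1.7999e+02 -1.3000e-01 -4.8800e+00] F [-2.03  0.9   8.41] w 0.3
time_s: 13.55
ee_pos: [617.3, -54.2, 249.1]
ee_rot: [180.0, -0.1, -4.9]
force: [-2.2, 0.5, 8.7]
gripper_width: 0.2
t 13.55 st [ 55.64  75.68 249.09] rot [ 1.7999e+02 -1.3000e-01 -4.8800e+00] F [-2.19  0.46  8.75] w 0.2
```

```bash
python3 -m creep '[[1,0,0,1.5,0,0,0],[1,0,0,1.5,0,0,0],[1,0,0,1.5,0,0,0],[1,0,0,1.5,0,0,0],[1,0,0,1.5,0,0,0]]';python3 st.py;python3 -m creep '[[1,0,0,1.5,0,0,0],[1,0,0,1.5,0,0,0],[1,0,0,1.5,0,0,0],[1,0,0,1.5,0,0,0],[1,0,0,1.5,0,0,0]]';python3 st.py;python3 -m creep '[[1,0,0,1,0,0,0],[1,0,0,1,0,0,0],[1,0,0,1,0,0,0],[1,0,0,1,0,0,0],[1,0,0,1,0,0,0]]';python3 st.py; python3 -m creep '[[1,0,0,0.5,0,0,0],[1,0,0,0.5,0,0,0]]';python3 st.py; python3 -c "
from h import *
grab('side','d10');crop('d10',165,135,295,250,'d10c');grab('scene','s10');crop('s10',255,200,315,260,'s10c')"
```

```text
time_s: 14.18
ee_pos: [617.3, -54.2, 241.6]
ee_rot: [180.0, -0.1, -4.9]
force: [-1.9, -0.4, 8.7]
gripper_width: 0.6
t 14.18 st [ 55.65  75.71 241.57] rot [ 1.7999e+02 -1.3000e-01 -4.8800e+00] F [-1.91 -0.36  8.72] w 0.6
time_s: 14.8
ee_pos: [617.3, -54.2, 234.0]
ee_rot: [180.0, -0.1, -4.9]
force: [-2.7, -0.4, 9.1]
gripper_width: 0.5
t 14.8 st [ 55.65  75.67 234.04] rot [ 1.7999e+02 -1.2000e-01 -4.8800e+00] F [-2.68 -0.44  9.1 ] w 0.5
time_s: 15.42
ee_pos: [617.3, -54.3, 229.0]
ee_rot: [180.0, -0.1, -4.9]
force: [-2.8, 0.7, 8.6]
gripper_width: 0.4
t 15.43 st [ 55.66  75.65 229.01] rot [ 1.7999e+02 -1.2000e-01 -4.8800e+00] F [-2.83  0.66  8.61] w 0.4
time_s: 15.68
ee_pos: [617.3, -54.2, 228.0]
ee_rot: [180.0, -0.1, -4.9]
force: [-2.1, 1.4, 8.5]
gripper_width: 0.5
t 15.68 st [ 55.66  75.67 228.02] rot [ 1.7999e+02 -1.2000e-01 -4.8900e+00] F [-2.06  1.41  8.52] w 0.5
scale 5.217391304347826
scale 10.0
```

View pics/d10c.png

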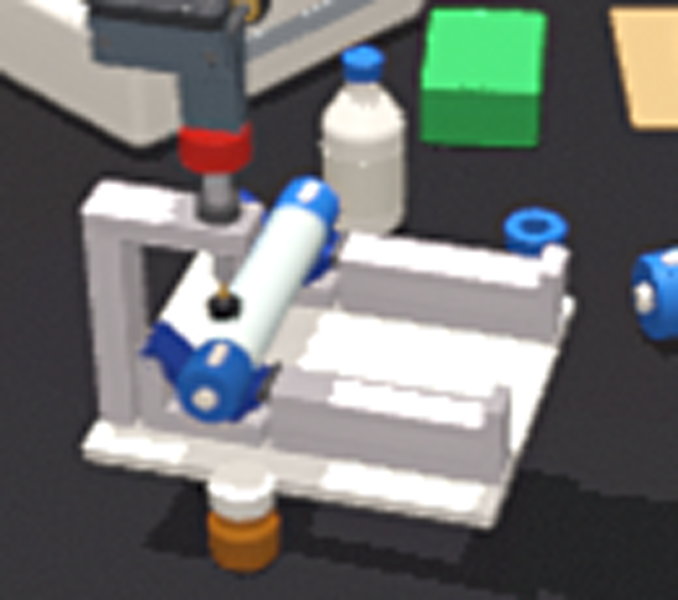

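View pics/s10c.png

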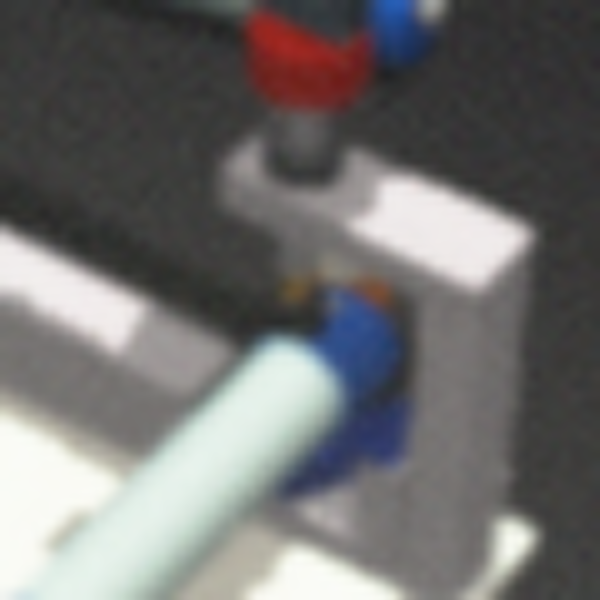

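```bash
for i in 1; do :; done; python3 -m creep '[[1,0,0,0.5,0,0,0],[1,0,0,0.5,0,0,0]]';python3 st.py; python3 -m creep '[[1,0,0,0.5,0,0,0],[1,0,0,0.5,0,0,0]]';python3 st.py;python3 -m creep '[[1,0,0,0.5,0,0,0],[1,0,0,0.5,0,0,0]]';python3 st.py
```

```text
time_s: 16.02
ee_pos: [617.3, -54.2, 227.0]
ee_rot: [180.0, -0.1, -4.9]
force: [-2.4, 0.2, 7.9]
gripper_width: 0.5
t 16.02 st [ 55.65  75.69 227.  ] rot [ 1.7999e+02 -1.1000e-01 -4.8800e+00] F [-2.41  0.24  7.91] w 0.5
time_s: 16.27
ee_pos: [617.3, -54.2, 226.0]
ee_rot: [180.0, -0.1, -4.9]
force: [-2.9, 0.3, 8.3]
gripper_width: 0.3
t 16.27 st [ 55.67  75.69 226.01] rot [ 1.7999e+02 -1.2000e-01 -4.8800e+00] F [-2.86  0.28  8.31] w 0.3
time_s: 16.52
ee_pos: [617.3, -54.2, 225.0]
ee_rot: [180.0, -0.1, -4.9]
force: [-2.4, 0.3, 8.0]
gripper_width: 0.4
t 16.52 st [ 55.63  75.68 225.  ] rot [ 1.7999e+02 -1.1000e-01 -4.8800e+00] F [-2.35  0.25  8.02] w 0.4
```

```bash
python3 -m creep '[[1,0,0,0.5,0,0,0],[1,0,0,0.5,0,0,0]]'|sed -n '2p;4p'; python3 -m creep '[[1,0,0,0.5,0,0,0],[1,0,0,0.5,0,0,0]]'|sed -n '2p;4p'
```

```text
ee_pos: [617.3, -54.2, 224.0]
force: [-2.3, 0.8, 9.2]
ee_pos: [617.3, -54.2, 223.0]
force: [-2.7, -0.8, 8.4]
```

```bash
python3 -m creep '[[1,0,0,0.5,0,0,0],[1,0,0,0.5,0,0,0]]'|sed -n '2p;4p'
```

```text
ee_pos: [617.3, -54.2, 222.0]
force: [-2.2, -0.0, 8.5]
```

```bash
python3 -m creep '[[1,0,0,0.5,0,0,0],[1,0,0,0.5,0,0,0]]'|sed -n '2p;4p'; python3 -m creep '[[1,0,0,0.5,0,0,0],[1,0,0,0.5,0,0,0]]'|sed -n '2p;4p'
```

```text
ee_pos: [617.3, -54.2, 221.0]
force: [-2.9, 0.3, 8.5]
ee_pos: [617.3, -54.2, 220.0]
force: [-2.9, 0.5, 8.7]
```

```bash
python3 -m creep '[[1,0,0,0.5,0,0,0],[1,0,0,0.5,0,0,0]]'|sed -n '2p;4p'; python3 -m creep '[[1,0,0,0.5,0,0,0],[1,0,0,0.5,0,0,0]]'|sed -n '2p;4p'
```

```text
ee_pos: [617.3, -54.2, 219.0]
force: [-2.1, 0.3, 8.3]
ee_pos: [617.3, -54.2, 218.0]
force: [-3.3, 0.3, 8.3]
```

```bash
python3 -m creep '[[1,0,0,0.5,0,0,0],[1,0,0,0.5,0,0,0]]'|sed -n '2p;4p'; python3 -m creep '[[1,0,0,0.5,0,0,0],[1,0,0,0.5,0,0,0]]'|sed -n '2p;4p'
```

```text
ee_pos: [617.3, -54.2, 217.0]
force: [-3.2, 0.2, 9.0]
ee_pos: [617.3, -54.2, 216.0]
force: [-2.9, 0.7, 9.1]
```

```bash
python3 -m creep '[[1,0,0,0.5,0,0,0],[1,0,0,0.5,0,0,0]]'|sed -n '2p;4p'; python3 -m creep '[[1,0,0,0.5,0,0,0]]'|sed -n '2p;4p'
```

```text
ee_pos: [617.3, -54.2, 214.9]
force: [-2.5, 0.3, 8.8]
ee_pos: [617.3, -54.2, 214.5]
force: [-2.6, -0.3, 8.4]
```

```bash
python3 -m creep '[[1,0,0,0.5,0,0,0],[1,0,0,0.5,0,0,0]]'|sed -n '2p;4p'; python3 -m creep '[[1,0,0,0.5,0,0,0],[1,0,0,0.5,0,0,0]]'|sed -n '2p;4p'
```

```text
ee_pos: [617.3, -54.2, 213.5]
force: [-2.6, -0.0, 7.8]
ee_pos: [617.3, -54.2, 212.6]
force: [-1.9, -0.1, 10.4]
```

```bash
python3 -m creep '[[1,0,0,0.5,0,0,0]]'|sed -n '2p;4p'; python3 -m creep '[[1,0,0,0.5,0,0,0]]'|sed -n '2p;4p';python3 -m creep '[[1,0,0,0,0,0,0]]'|sed -n '2p;4p'
```

```text
ee_pos: [617.3, -54.2, 212.4]
force: [-2.4, 0.2, 9.8]
ee_pos: [617.3, -54.2, 212.1]
force: [-3.9, 0.4, 10.4]
ee_pos: [617.3, -54.2, 212.1]
force: [-2.8, 0.8, 10.7]
```

```bash
python3 -m creep '[[1,0,0,0.5,0,0,0],[1,0,0,0.5,0,0,0]]'|sed -n '2p;4p'; python3 -m creep '[[1,0,0,0.4,0,0,0],[1,0,0,0,0,0,0]]'|sed -n '2p;4p';python3 -m creep '[[1,0,0,0,0,0,0]]'|sed -n '2p;4p'
```

```text
ee_pos: [617.3, -54.2, 211.5]
force: [-4.1, 0.0, 13.1]
ee_pos: [617.3, -54.2, 211.3]
force: [-3.7, 0.6, 12.8]
ee_pos: [617.3, -54.2, 211.2]
force: [-3.5, -0.1, 12.4]
```

```bash
python3 -m creep '[[1,0,0,0.5,0,0,0],[1,0,0,0.5,0,0,0],[1,0,0,0,0,0,0]]'|sed -n '2p;4p'; python3 -m creep '[[1,0,0,0.4,0,0,0],[1,0,0,0,0,0,0]]'|sed -n '2p;4p';python3 -m creep '[[1,0,0,0,0,0,0]]'|sed -n '2p;4p'
```

```text
ee_pos: [617.3, -54.2, 210.6]
force: [-4.6, 0.3, 14.9]
ee_pos: [617.3, -54.2, 210.4]
force: [-4.9, 0.7, 15.6]
ee_pos: [617.3, -54.2, 210.5]
force: [-4.5, 1.5, 15.3]
```

```bash
python3 -m creep '[[1,0,0,-2,0,0,0],[1,0,0,-3,0,0,0],[1,0,0,-5,0,0,0],[1,0,0,-30,0,0,0],[1,0,0,-40,0,0,0]]'; python3 -m creep '[[1,-40,0,-20,0,0,0],[1,-50,20,0,0,0,0],[1,0,0,0,0,0,0],[1,0,0,0,0,0,0]]';python3 st.py; python3 -c "
from h import *
grab('side','d11');crop('d11',165,135,295,250,'d11c');grab('scene','s11');crop('s11',195,180,325,310,'s11c');grab('wrist','w11')"
```

```text
time_s: 22.02
ee_pos: [616.7, -54.2, 286.1]
ee_rot: [180.0, 0.2, -4.9]
force: [1.4, -0.5, -0.7]
gripper_width: 0.2
time_s: 22.52
ee_pos: [526.4, -66.5, 306.8]
ee_rot: [-180.0, -0.1, -4.9]
force: [0.2, -0.6, -1.1]
gripper_width: 0.1
t 22.52 st [-33.89  55.95 306.85] rot [-1.8e+02 -7.0e-02 -4.9e+00] F [ 0.22 -0.57 -1.14] w 0.1
scale 5.217391304347826
scale 4.615384615384615
```

View pics/d11c.png

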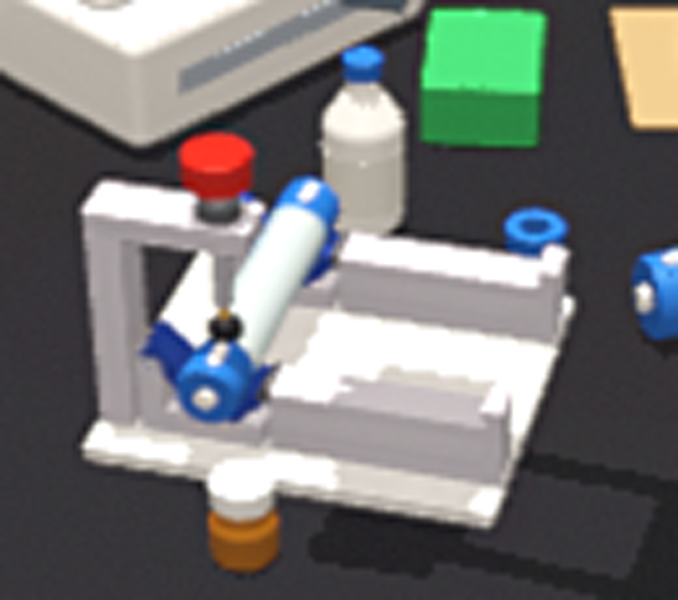

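View pics/s11c.png

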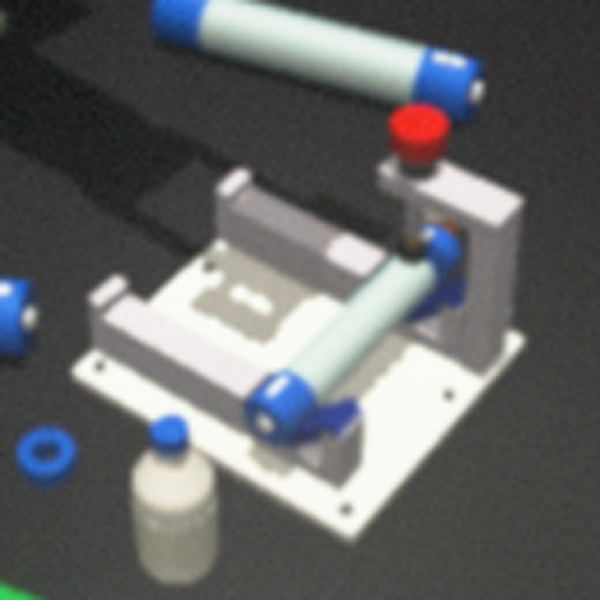

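View pics/w11.png

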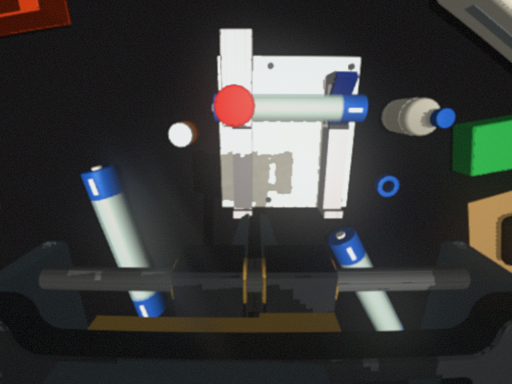

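The side and scene crops show the foot resting on the column and the knob staying down. The column is unchanged in the vees and the bystanders haven't moved. Handing in.

```bash
python3 -m creep '[[1,0,0,0,0,0,0],[1,0,0,0,0,0,0]]'; python3 -c "
from workcell import job_done
print(job_done())"
```

```text
time_s: 22.92
ee_pos: [526.3, -66.4, 306.3]
ee_rot: [180.0, 0.0, -4.9]
force: [-0.5, -0.1, -0.0]
gripper_width: 0.4
the job is handed in; nothing more can be done
None
```

The column is in the vee cradle, clamped at about 7 N by estimate, and the job was handed in at about 23 s. No verdict is reported.

- **Rolling:** I pushed the column with the open fingertips. The most force I read was about 4 to 5 N, at the lip. The forces are single readings at the end of each move, so brief peaks between them were not seen.
- **Settling:** After I took the fingers away, the wrist picture put the column at station x ≈ 54 to 54.5 mm and y ≈ 0. It looked in line with the vees; the two edge readings imply about 0.002 rad.
- **Clamping:** The knob ran freely at about 8.5 N, and the foot met the column with the knob top at about 212.8 mm. I stopped at 210.5 mm with about 15.3 N of push. That gives roughly 6.8 N from the force rise and 6.6 to 7.2 N from the spring compression. It is an estimate, because the clamp force cannot be read directly.
- **Last checks:** In the final pictures the knob has stayed down, the foot rests on the column and the robot is clear of everything. Bottle, jar, fitting and tipbox look unmoved. I did not look closely at the wrench and dropper at the end, but the arm never went near them.

No check failed. The one disagreement was in the first station pose from the fixed cameras, which differed from the wrist view by about 2 mm and 0.3°; I used the wrist correction.

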